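# Scrub a jar, then lengthen the telescopic brush

### The arm

A 7-joint arm with a two-finger parallel gripper is mounted at the origin on a cart in front of the work surface, level with it; the furniture and walls round the work are solid. World frame = base frame: x ahead of the robot, y to its left, z up, the work surface at z = 0. Lengths are in m, angles in rad, forces in N, time in s.
With the tool pointing down it reaches from about 0.4 to 0.85 m from the base axis. Payload 10.4 kg.
Tool frame: the origin (TCP) lies midway between the tips of the shut fingers; the grasp point (between the pads) lies 19 mm behind it (manip.hold_point_z is the distance from the TCP to the grasp point, in m); z points along the fingers, y is the line along which they close (so a half turn about z gives the same grasp; the last joint's range is limited). The gripper opens to 85 mm and grips with 20 to 120 N. Pads are 22 mm wide; open, the fingers measure 114 mm over their backs; the gripper's body (76 mm by 85 mm) begins 54 mm behind the grasp point. The pads swing forward as they close: fully open they stand 13 mm farther back than shut.
Start: joints at [-1.173, 0.332, -0.065, 1.46, 0.022, 1.35, -0.088], TCP at [0.255, 0.571, 0.209] pointing down, gripper open.
Joint ranges: [-2.6, 2.6], [-0.5, 2.12], [-1.47, 1.34], [0.16, 2.42], [-1.27, 4.41], [0.06, 2.06], [-2.6, 2.6]. Speed limits (rad/s): [2.22, 2.22, 2.79, 2.79, 3.14, 3.14, 3.14].

### API

Orientations are given as a unit quaternion [x, y, z, w].
In Python, from workcell import manip, eyes, job gives the robot as it stands.
- The arm moves only by the shell command python3 -m crank 'ROWS' [FORCE]. ROWS is JSON, a list that holds one entry, the list of rows, each a list of 7 numbers: the finger opening in cm, from 0 to 8.54, then the shift along the world's x, y, z in cm, then the turn, a rotation vector about the world's x, y, z in degrees. In form: [[[hand, x, y, z, ax, ay, az], ...]]. A call has 1 to 20 rows; each row shifts and turns the commanded pose from where the row before left it; what a row does not reach is not made up. A row lasts 1/8 s, in which the tool goes at most 62.5 mm and 10.7 degrees, less where a joint would pass 70% of its speed; a pose out of reach is approached as far as the arm can. A call with a gripper value outside its range is refused whole. The fingers move at their own pace and stop on an object; FORCE is the grip in N (left out, the last holds). Time passes only in rows, so rows that do not move let the fingers close. It gives the time, the measured TCP pose, the force, the opening and the grip force at its end, in the units of the state.
- manip.get_obs(): the state, without advancing time (a new reading comes with each control period).
- eyes.camera(name): name is "scene" or "top"; returns (picture, depth): 420x560x3 uint8, red, green, blue; 420x560 float32, m along the optical axis (not along the pixel's ray), 0 where there is no reading.
- eyes.camera_params(name): a dict with "fx", "fy", "cx", "cy" (pixels), "world_from_camera" (4x4, takes a point from camera to world coordinates). Camera axes: x right, y down, z forward; pixel columns grow to the right and rows downward; lengths in m; the calibration is good to about 2 mm. A picture is of the moment at which its call begins. camera_params takes no time and is no camera call.
- job.hand_in(): hands the job in; it is judged then, once.
The state is a dict: "clock": time; "joint_pos": joint angles; "joint_velocities": joint speeds; "tau": joint torques, N m; "position": TCP position; "ee_rot": TCP orientation; "ft_force": force on the tool from outside, world axes, zero at the start; "torque": the same for the moment, N m; "grip_width": opening from 0.0 (shut) to 1.0 (fully open); "grasp_force": force on a finger pad.
Only numpy, scipy, OpenCV 4.12 (cv2) and the standard library are available. Lean on these libraries where they do the work, as an engineer would, in place of code of your own. Each camera call takes 0.05 s, during which the arm holds its last target. There are 200 camera calls.

### The job

Take the short bottle brush from its drip dish by the grip, put it upright into the open white jar down to the bottom and scrub: twice up by three to five centimetres, with its head still in the jar, and down to the bottom again. With the brush standing in the jar, let go and press the button on top of its grip fully in, then take the grip again, pull the handle out past the first stop to the second, lift the brush straight up out of the jar and finish still holding it, steady and fully extended, upright just above the jar's mouth. Leave the jar standing about where it is and do not disturb the other things.

Things in the scene. Friction and masses are not known exactly. Their poses are not given: they have to be found in the camera images.
- brush: telescopic bottle brush, round, loose, about 0.39 kg, upright on its head in the drip dish. Origin: centre of the head's flat underside; z up along the brush. Heights above it, pushed in: rigid white finned head 0 to 45 mm, 50 mm wide (lowest 6 mm: 44); steel sleeve to 115 mm, 28 mm wide, collar 33 mm wide from 106 mm up; ribbed grey grip 116 to 156 mm; button on top to 164 mm
- grip (a point): middle of the ribbed grip (28 mm wide, 40 mm tall), on its axis, 136 mm above the brush's origin when pushed in, 196 mm when fully extended; moves with the handle. Until the button is pressed the handle is locked to the sleeve, and the brush can be carried by the grip (1 mm of play); then head and sleeve (0.28 kg) stay down by their weight while the handle draws out, and hang at the stops when lifted
- button_top (a point): centre of the top of the round steel button (15 mm wide), which stands 8 mm above the grip's top; it is pushed straight down 6 mm, taking about 3 N, and then stays in by itself
- button (a joint): travel of the button: 0 out (handle locked), 0.006 m fully in; the handle is free from about 0.003 m
- mid_tube (a joint): travel of the middle tube out of the sleeve, 0 to 0.030 m (its end is the first stop); slides with about 0.4 N, so it comes out first
- rod (a joint): travel of the rod out of the middle tube, 0 to 0.030 m (its end is the second stop); slides with about 1.2 N, so it comes out last
- jar: open round white stoneware jar, loose, 0.8 kg, 85 mm tall, 76 mm wide (rim 80 mm), walls 4 mm, inside 68 mm wide; origin: centre of its underside; inner floor 6 mm above it; z up
- jar_mouth (a point): centre of the jar's mouth at rim height, 85 mm above its underside
- drip_dish: low round steel dish, fixed, 90 mm wide, 10 mm tall, its floor 4 mm up; the brush stands in it at the start; origin: centre of its underside
- shell_bowl: bystander: small pale bowl, 77 mm wide, 28 mm tall
- tin_small: bystander: round dark green tin, 66 mm wide, 45 mm tall
- jar_tiny: bystander: small closed glass jar with pebbles, 72 mm wide, 85 mm tall
- tongs_bamboo: bystander: bamboo tongs lying flat, 157 mm long, 13 mm high
- vase_blue: bystander: dark blue vase, 75 mm wide, 129 mm tall
- dish_dark: bystander: dark oval dish, 118 mm long, 17 mm high
Not all that is in view belongs to the job. What is shaped like the brush but green or red is not meant.

How it is judged:
On the way, in this order (a step that is already met when the one before it is completed fails the run):
1. the brush stands or is held upright at the bottom of the jar (horizontal distance between brush and jar below 0.016 m and angle between brush's own z axis and vertical below 0.25 rad and z of brush in the frame of jar below 0.014 m), for 0.1 s.
2. first stroke up, the head still in the jar (horizontal distance between brush and jar below 0.016 m and angle between brush's own z axis and vertical below 0.25 rad and z of brush in the frame of jar between 0.03 and 0.08 m), for 0.05 s.
3. down to the bottom again (all of step 1), for 0.1 s.
4. second stroke up, the head still in the jar (all of step 2), for 0.05 s.
5. down to the bottom again (all of step 3), for 0.1 s.
6. the button is pressed in while the brush stands in the jar (all of step 5 and value of joint button above 0.004 m), for 0.1 s.
7. the handle is drawn out to the first stop (value of joint mid_tube above 0.028 m), for 0.05 s.
8. the handle is drawn out to the second stop (value of joint each of mid_tube, rod above 0.028 m), for 0.05 s.
At the end, for the whole second after the job is handed in: held in the fingers, both stages within 2 mm of their stops, button in, upright within 0.2 rad, still; head's underside 3 to 80 mm above the jar's rim, within 40 mm of the mouth's centre, not touching the jar; jar upright within 50 mm of its start (all of step 8 and value of joint button above 0.004 m and contact force between the fingers and brush above 1 N and z of brush in the frame of jar_mouth between 0.003 and 0.08 m and horizontal distance between brush and jar_mouth below 0.04 m and angle between brush's own z axis and vertical below 0.2 rad and linear speed of brush below 0.03 m/s and contact force between brush and jar below 0.1 N and angle between jar's own z axis and vertical below 0.05 rad and height (world z) of jar below 0.005 m and distance of jar from where it was at the start of the episode below 0.05 m); the arm keeps its last pose, push and grip.
It fails at once if the jar is tipped or lifted (angle between jar's own z axis and vertical above 0.3 rad or height (world z) of jar above 0.02 m).
It fails at once if a bystander is moved more than 3 cm (distance of any of shell_bowl, tin_small, jar_tiny, tongs_bamboo, vase_blue, dish_dark from where it was at the start of the episode above 0.03 m).
It fails at once if the brush is tipped over (angle between brush's own z axis and vertical above 0.8 rad).
It also fails if it takes over 72 s, if anything falls off the work surface, if the arm or the gripper's body presses on something with over 40 N, if the wrist force passes 120 N, or if a joint passes its speed limit or range.

## Working session

There is one attempt and no reset: what is moved stays moved. The work goes in short steps, Python scripts to look and compute and a shell command to move; the robot and the scene stay as the last step left them, time stands still between calls to the robot, and variables do not carry over. Pictures are saved under pics/ and viewed, at most 12 in all, crops included, and the job is handed in when it is done.

```bash
mkdir -p pics; ls; python3 - <<'E'
from workcell import manip, eyes
import cv2, numpy as np
print(manip.get_obs(), manip.hold_point_z)
for n in("scene","top"):
    p,d=eyes.camera(n); np.savez(f"{n}0.npz",p=p,d=d)
    cv2.imwrite(f"pics/{n}0.png",p[:,:,::-1]); print(n,eyes.camera_params(n))
E
```

```text
pics
{'clock': 0.0, 'joint_pos': array([-1.17256806,  0.33283148, -0.06470118,  1.46096115,  0.02157553,
        1.34991725, -0.08850595]), 'joint_velocities': array([ 4.14963464e-05,  7.68376504e-04,  4.28590744e-04, -1.33672077e-03,
       -1.17161911e-03,  9.22690798e-04, -4.90212142e-04]), 'tau': array([-1.84796763e-04, -6.25441074e+01,  4.89862938e-02, -3.91592717e+01,
        1.60658208e-02,  1.01933940e-02,  3.32872980e-05]), 'position': array([0.25514908, 0.57008427, 0.20803171]), 'ee_rot': array([ 2.08859388e-01,  9.77945423e-01, -7.00037913e-04, -1.26807241e-04]), 'ft_force': array([-0.18200187,  0.44617162, -0.33720733]), 'torque': array([-0.04968975,  0.04757716, -0.00580458]), 'grasp_force': 0.0, 'grip_width': 1.00177551133341} 0.0187
scene {'fx': 464.01962713226015, 'fy': 464.01962713226015, 'cx': 283.41177889850155, 'cy': 212.81867645269645, 'world_from_camera': array([[ 0.70983888, -0.46530648,  0.52878979, -0.081761  ],
       [-0.70421841, -0.45355836,  0.54622454, -0.68103613],
       [-0.01432479, -0.76011492, -0.64963075,  0.92726124],
       [ 0.        ,  0.        ,  0.        ,  1.        ]])}
top {'fx': 392.94626641684346, 'fy': 392.94626641684346, 'cx': 279.4389750098677, 'cy': 211.2948899947063, 'world_from_camera': array([[-0.0123661 , -0.9965386 ,  0.08220648,  0.49931399],
       [-0.99963148,  0.01033374, -0.0251023 ,  0.02335138],
       [ 0.02416592, -0.0824866 , -0.99629914,  1.11111408],
       [ 0.        ,  0.        ,  0.        ,  1.        ]])}
```

View pics/scene0.png

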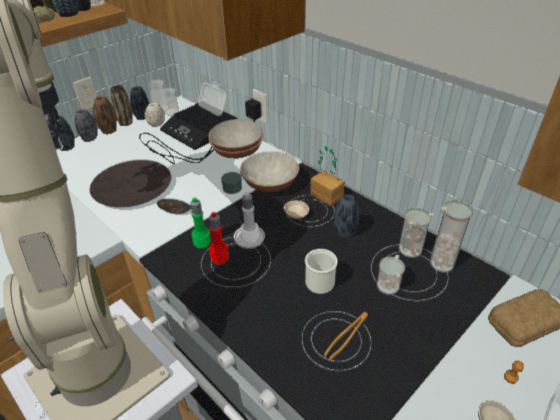

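View pics/top0.png

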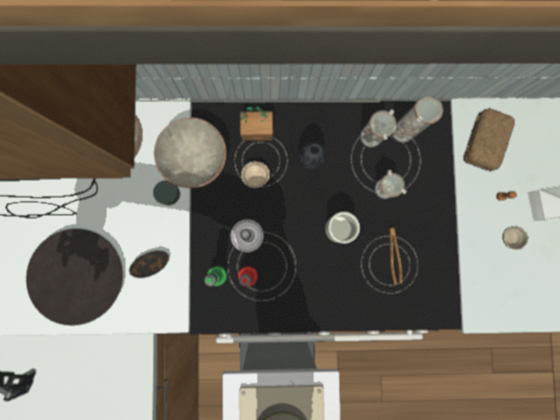

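Three brush-shaped candidates: green (scene 200,222 / top 215,278), red (217,238 / 248,275) and grey-white in a steel dish (249,220 / 247,235). The last fits, since it has a white head, a grey grip and a drip dish. The jar is at scene (320,272) / top (342,228). Next I measure, and make one enlarged crop to confirm.

```bash
cat > h.py <<'E'
import numpy as np
from workcell import eyes
def cloud(n,d):
    c=eyes.camera_params(n); v,u=np.mgrid[:d.shape[0],:d.shape[1]]
    P=np.stack([(u-c["cx"])/c["fx"]*d,(v-c["cy"])/c["fy"]*d,d,np.ones_like(d)],-1)@c["world_from_camera"].T
    P[d==0]=np.nan; return P[...,:3]
def circ(q):
    A=np.c_[2*q,np.ones(len(q))]; s=np.linalg.lstsq(A,(q**2).sum(1),rcond=None)[0]
    return s[:2],np.sqrt(s[2]+s[:2]@s[:2])
def sel(P,c,r,z0,z1):
    m=(np.hypot(P[...,0]-c[0],P[...,1]-c[1])<r)&(P[...,2]>z0)&(P[...,2]<z1); return P[m],m
E
python3 - <<'E'
from h import *; import cv2
np.set_printoptions(precision=4,suppress=True)
C={}
for n in("scene","top"):
    f=np.load(f"{n}0.npz"); C[n]=cloud(n,f["d"])
    if n=="scene": cv2.imwrite("pics/crop.png",cv2.resize(f["p"][170:300,170:350,::-1],None,fx=4,fy=4,interpolation=3))
T=C["top"]; S=C["scene"]
print("top px", T[235,247],T[228,342],T[278,210],T[275,248], "table",T[250,300],S[300,260])
for n,P in C.items():
    print(n)
    b=[.46,.10]; 
    b=T[235,247,:2]
    for z0,z1 in((.155,.18),(.125,.155),(.06,.105),(.01,.05)):
        q,_=sel(P,b,.06,z0,z1)
        if len(q)>5: print("brush",z0,len(q),q.mean(0),q.min(0),q.max(0),circ(q[:,:2]))
    q,_=sel(P,T[228,342,:2],.065,.078,.1); print("jar",len(q),q[:,2].max(),np.median(q[:,2]),circ(q[:,:2]),q.min(0),q.max(0))
# other tall things near
for nm,(v,u) in dict(green=(278,210),red=(275,248),vase=(155,313),jt=(185,390),bowl=(173,256),tin=(193,166),tongs=(255,396)).items():
    q,_=sel(T,T[v,u,:2],.04,.012,.3); print(nm,q.min(0),q.max(0))
E
```

```text
top px [0.5211 0.0781 0.1653] [ 0.5412 -0.1798  0.0103] [0.4204 0.1661 0.1661] [0.4244 0.0774 0.1445] table [ 0.481  -0.061   0.0035] [ 0.393  -0.0998  0.0004]
scene
brush 0.155 65 [0.5213 0.0815 0.1617] [0.5081 0.0711 0.1556] [0.5333 0.0937 0.1707] (array([0.5215, 0.0819]), np.float64(0.008290840557578203))
brush 0.125 90 [0.5186 0.0775 0.1407] [0.5098 0.0691 0.1256] [0.5354 0.0957 0.1549] (array([0.5237, 0.0835]), np.float64(0.012206953781194189))
brush 0.06 125 [0.5185 0.0776 0.0829] [0.5093 0.0689 0.0602] [0.5378 0.096  0.1048] (array([0.524 , 0.0844]), np.float64(0.012625230641864925))
brush 0.01 269 [0.5161 0.0756 0.029 ] [0.4801 0.0458 0.01  ] [0.569  0.1331 0.05  ] (array([0.5259, 0.0911]), np.float64(0.03048401531942828))
jar 220 0.08954850283667748 0.08377854786912647 (array([ 0.5409, -0.1686]), np.float64(0.03768909882458895)) [ 0.5007 -0.2088  0.0781] [ 0.581  -0.1281  0.0895]
top
brush 0.155 95 [0.5231 0.0829 0.1624] [0.5116 0.0711 0.1553] [0.5359 0.0956 0.1704] (array([0.5232, 0.0831]), np.float64(0.00937246753560907))
brush 0.125 18 [0.5201 0.0788 0.1497] [0.5093 0.069  0.135 ] [0.5361 0.0959 0.1548] (array([0.5231, 0.083 ]), np.float64(0.013923927253379008))
brush 0.01 181 [0.5232 0.0856 0.0303] [0.4802 0.0451 0.01  ] [0.5666 0.1315 0.0499] (array([0.5254, 0.0911]), np.float64(0.03368503468798167))
jar 189 0.09124515554920087 0.08462980818407684 (array([ 0.5399, -0.17  ]), np.float64(0.03722726047511931)) [ 0.5016 -0.2088  0.0781] [ 0.5779 -0.1314  0.0912]
green [0.391  0.1439 0.0121] [0.4392 0.1903 0.1678]
red [0.3899 0.0615 0.0131] [0.4372 0.1097 0.1686]
vase [ 0.7049 -0.1261  0.0191] [ 0.7629 -0.0553  0.1331]
jt [ 0.6218 -0.3339  0.0122] [ 0.6888 -0.2733  0.0888]
bowl [0.6605 0.0266 0.012 ] [0.7282 0.0992 0.033 ]
tin [0.6107 0.2678 0.0123] [0.6797 0.3404 0.0651]
tongs [ 0.4249 -0.3396  0.012 ] [ 0.5002 -0.3127  0.0213]
```

View pics/crop.png

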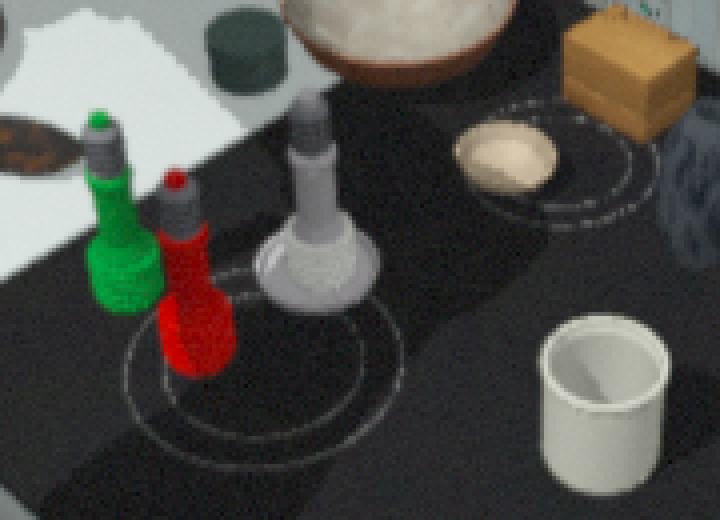

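The crop confirms it: white head, grey grip, steel dish. The brush axis is at (0.523, 0.083) with its top at 0.168, matching 0.004+0.164. The jar is at (0.540, -0.169). The fingers will close along y, with red and green 0.1 m away in x.

```bash
python3 -m crank '[[[8.5,0,0,3,0,0,0],[8.5,2.2,-4,0,0,0,2],[8.5,2.2,-4,0,0,0,2],[8.5,2.2,-4,0,0,0,2],[8.5,2.2,-4,0,0,0,2],[8.5,2.2,-4,0,0,0,2],[8.5,2.2,-4,0,0,0,2],[8.5,2.2,-4,0,0,0,2],[8.5,2.2,-4,0,0,0,2],[8.5,2.2,-4,0,0,0,2],[8.5,2.2,-4,0,0,0,2],[8.5,2.2,-4,0,0,0,2],[8.5,2.2,-4,0,0,0,2],[8.5,0,0,0,0,0,0],[8.5,0,0,0,0,0,0]]]' 40
```

```text
clock: 1.98
position: [0.5189, 0.0911, 0.2385]
ee_rot: [0.001, 1.0, 0.0, -0.0]
ft_force: [-0.3, -0.2, -0.1]
grip_width: 0.997
grasp_force: 0.0
```

```bash
python3 -m crank '[[[8.5,0.4,-0.8,0,0,0,0],[8.5,0,0,-3,0,0,0],[8.5,0,0,-3,0,0,0],[8.5,0,0,-3,0,0,0],[8.5,0,0,-2.6,0,0,0],[8.5,0,0,0,0,0,0]]]'; python3 - <<'E'
from h import *; import cv2
p,d=eyes.camera("scene"); cv2.imwrite("pics/s1.png",cv2.resize(p[150:300,150:350,::-1],None,fx=4,fy=4,interpolation=3))
E
```

```text
clock: 2.72
position: [0.522, 0.0826, 0.1213]
ee_rot: [0.0, 1.0, -0.001, -0.002]
ft_force: [-0.6, 0.5, 0.0]
grip_width: 0.997
grasp_force: 0.0
```

View pics/s1.png

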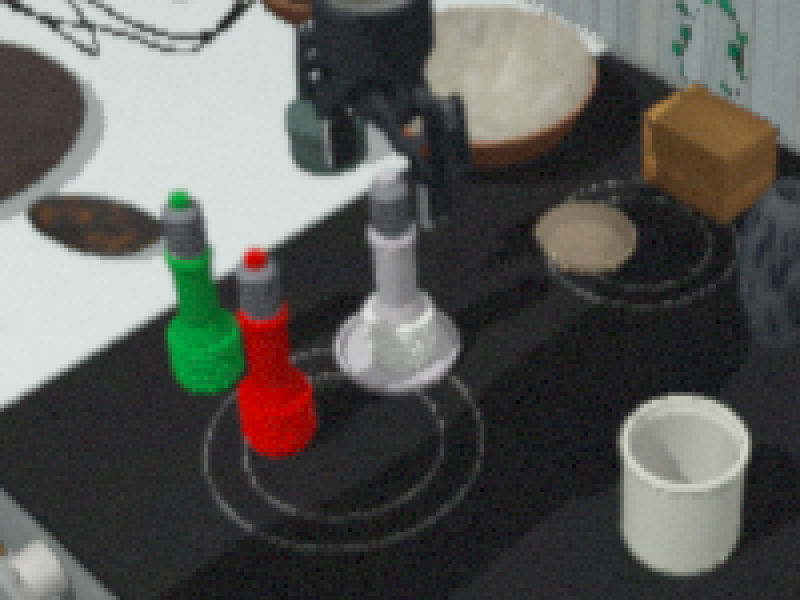

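The fingers straddle the grip at crop (390,195), with the near finger at (430,200). Closing now.

```bash
python3 -m crank '[[[1,0,0,0,0,0,0],[1,0,0,0,0,0,0],[1,0,0,0,0,0,0],[1,0,0,0,0,0,0],[1,0,0,0,0,0,0],[1,0,0,0,0,0,0],[1,0,0,0,0,0,0],[1,0,0,0,0,0,0]]]' 40
```

```text
clock: 3.78
position: [0.5239, 0.0828, 0.1235]
ee_rot: [0.001, 1.0, 0.0, 0.001]
ft_force: [-0.8, 0.2, 6.0]
grip_width: 0.299
grasp_force: 39.2
```

```bash
python3 -m crank '[[[1,0,0,1,0,0,0],[1,0,0,2,0,0,0],[1,0,0,3,0,0,0],[1,0,0,3,0,0,0],[1,0,0,3,0,0,0],[1,0,0,0,0,0,0],[1,0,0,0,0,0,0]]]' 40;  python3 - <<'E'
from h import *
T=cloud("top",eyes.camera("top")[1]); S=cloud("scene",eyes.camera("scene")[1])
np.set_printoptions(precision=4,suppress=True)
for P in (S,T):
  for z0,z1 in((.11,.165),(.17,.22),(.105,.13)):
    q,_=sel(P,[.523,.083],.04,z0,z1)
    if len(q)>5: print(z0,len(q),q.min(0),q.max(0),q.mean(0),*circ(q[:,:2]))
E
```

```text
clock: 4.65
position: [0.5226, 0.0823, 0.2414]
ee_rot: [0.001, 1.0, -0.0, -0.001]
ft_force: [-0.7, 0.4, -4.7]
grip_width: 0.298
grasp_force: 40.0
0.11 244 [0.4957 0.0586 0.1207] [0.5461 0.1082 0.1648] [0.5124 0.0718 0.1476] [0.5214 0.0837] 0.022262667511695977
0.17 177 [0.5044 0.0648 0.1702] [0.5339 0.0951 0.2179] [0.5158 0.0756 0.1927] [0.5207 0.0816] 0.012071658359764393
0.105 22 [0.4985 0.0608 0.1207] [0.5251 0.0945 0.1299] [0.5088 0.0719 0.1261] [0.5193 0.083 ] 0.019557991014670942
```

```bash
python3 -m crank '[[[1,0,-1,1,0,0,0],[1,0.2,-2.5,0,0,0,0],[1,0.3,-4,0,0,0,0],[1,0.3,-4,0,0,0,0],[1,0.4,-4,0,0,0,0],[1,0.3,-4,0,0,0,0],[1,0.3,-3,0,0,0,0],[1,0.1,-2,0,0,0,0],[1,0,-0.6,0,0,0,0],[1,0,0,0,0,0,0],[1,0,0,0,0,0,0]]]' 40;  python3 - <<'E'
from h import *; import cv2
p,d=eyes.camera("scene"); S=cloud("scene",d); T=cloud("top",eyes.camera("top")[1])
cv2.imwrite("pics/s2.png",cv2.resize(p[170:320,230:430,::-1],None,fx=4,fy=4,interpolation=3))
np.set_printoptions(precision=4,suppress=True)
for P in (S,T):
  for z0,z1 in((.12,.17),(.18,.23),(.0781,.095)):
    q,_=sel(P,[.5405,-.1693],.05,z0,z1)
    if len(q)>5: print(z0,len(q),q.min(0),q.max(0),q.mean(0),*circ(q[:,:2]))
E
```

```text
clock: 6.12
position: [0.5425, -0.1674, 0.2529]
ee_rot: [0.0, 1.0, 0.0, -0.0]
ft_force: [-0.6, 0.4, -4.8]
grip_width: 0.299
grasp_force: 40.0
0.12 201 [ 0.5182 -0.1905  0.1327] [ 0.5581 -0.1479  0.1699] [ 0.5302 -0.1769  0.154 ] [ 0.5432 -0.1659] 0.022457457700623375
0.18 225 [ 0.5244 -0.1854  0.1803] [ 0.5557 -0.1493  0.2299] [ 0.536  -0.1724  0.203 ] [ 0.5428 -0.1667] 0.013198245342351247
0.0781 204 [ 0.5013 -0.208   0.0781] [ 0.5824 -0.1281  0.0899] [ 0.5399 -0.1694  0.0833] [ 0.5407 -0.1688] 0.03745947820390668
0.12 27 [ 0.5182 -0.1626  0.1396] [ 0.5461 -0.1428  0.1688] [ 0.5289 -0.1496  0.154 ] [ 0.5427 -0.1684] 0.02532122432672054
0.18 34 [ 0.5249 -0.1767  0.18  ] [ 0.5581 -0.1458  0.2249] [ 0.5296 -0.1625  0.1909] [ 0.5408 -0.1652] 0.014175973302812726
0.0781 130 [ 0.5016 -0.2078  0.0783] [ 0.578  -0.1313  0.091 ] [ 0.534  -0.1623  0.0848] [ 0.5401 -0.17  ] 0.037391029287605175
```

View pics/s2.png

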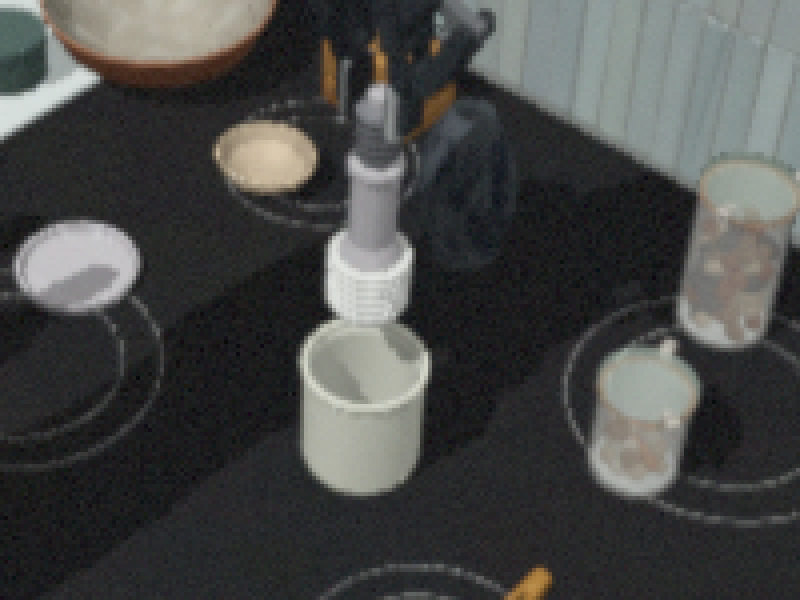

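The brush hangs upright over the jar: head at crop (368,275), jar mouth at (365,365). I correct by (-2, -3) mm and lower.

```bash
python3 -m crank '[[[1,-0.2,-0.3,0,0,0,0],[1,0,0,-2,0,0,0],[1,0,0,-2.5,0,0,0],[1,0,0,-2.5,0,0,0],[1,0,0,-2.5,0,0,0],[1,0,0,-1.5,0,0,0],[1,0,0,-1,0,0,0],[1,0,0,-0.4,0,0,0],[1,0,0,0,0,0,0],[1,0,0,0,0,0,0]]]' 40
```

```text
clock: 7.48
position: [0.5407, -0.1716, 0.1295]
ee_rot: [0.001, 1.0, -0.0, 0.001]
ft_force: [-0.3, -0.1, -3.9]
grip_width: 0.297
grasp_force: 40.0
```

```bash
python3 -m crank '[[[1,0,0,-0.2,0,0,0],[1,0,0,-0.2,0,0,0],[1,0,0,0,0,0,0],[1,0,0,0,0,0,0]]]' 40
```

```text
clock: 7.98
position: [0.5409, -0.1715, 0.1256]
ee_rot: [0.001, 1.0, 0.0, 0.001]
ft_force: [0.4, 0.8, 5.0]
grip_width: 0.299
grasp_force: 40.8
```

The head has touched the bottom (force rose by 10 N). Scrubbing now.

```bash
python3 -m crank '[[[1,0,0,2,0,0,0],[1,0,0,2,0,0,0],[1,0,0,0,0,0,0],[1,0,0,0,0,0,0],[1,0,0,-2,0,0,0],[1,0,0,-2,0,0,0],[1,0,0,0,0,0,0],[1,0,0,0,0,0,0],[1,0,0,0,0,0,0]]]' 40;python3 -m crank '[[[1,0,0,2,0,0,0],[1,0,0,2,0,0,0],[1,0,0,0,0,0,0],[1,0,0,0,0,0,0]]]' 40;  python3 -m crank '[[[1,0,0,-2,0,0,0],[1,0,0,-2,0,0,0],[1,0,0,0,0,0,0],[1,0,0,0,0,0,0],[1,0,0,0,0,0,0]]]' 40
```

```text
clock: 9.1
position: [0.5401, -0.1717, 0.1247]
ee_rot: [0.001, 1.0, -0.0, -0.0]
ft_force: [0.2, 0.4, -4.1]
grip_width: 0.292
grasp_force: 52.8
clock: 9.6
position: [0.5399, -0.1713, 0.164]
ee_rot: [0.001, 1.0, 0.0, -0.0]
ft_force: [0.4, -0.4, -4.5]
grip_width: 0.299
grasp_force: 52.9
clock: 10.22
position: [0.5404, -0.1715, 0.1252]
ee_rot: [0.001, 1.0, 0.0, 0.0]
ft_force: [-0.8, -0.6, -2.7]
grip_width: 0.301
grasp_force: 52.8
```

```bash
python3 -m crank '[[[1,0,0,-0.1,0,0,0],[1,0,0,-0.1,0,0,0],[1,0,0,0,0,0,0],[1,0,0,0,0,0,0]]]' 40
```

```text
clock: 10.72
position: [0.5403, -0.1715, 0.1228]
ee_rot: [0.001, 1.0, 0.0, -0.0]
ft_force: [0.9, 0.5, -3.3]
grip_width: 0.301
grasp_force: 52.8
```

```bash
python3 - <<'E'
from h import *; import cv2
p,d=eyes.camera("scene"); S=cloud("scene",d); T=cloud("top",eyes.camera("top")[1])
cv2.imwrite("pics/s3.png",cv2.resize(p[190:320,250:400,::-1],None,fx=4.6,fy=4.6,interpolation=3))
np.set_printoptions(precision=4,suppress=True)
for P in (S,T):
  for z0,z1 in((.092,.11),(.092,.175),(.0781,.089)):
    q,_=sel(P,[.5405,-.1693],.045 if z0<.08 else .03,z0,z1)
    if len(q)>5: print(z0,len(q),q.min(0),q.max(0),q.mean(0),*circ(q[:,:2]))
E
```

```text
0.092 55 [ 0.5272 -0.1862  0.0923] [ 0.5537 -0.1632  0.1098] [ 0.535  -0.1778  0.1017] [ 0.5422 -0.1715] 0.012962205473183495
0.092 365 [ 0.526  -0.1983  0.0923] [ 0.5558 -0.1438  0.1748] [ 0.5344 -0.1753  0.1417] [ 0.5402 -0.1735] 0.014720524776278575
0.0781 207 [ 0.502  -0.2084  0.0781] [ 0.5829 -0.1274  0.089 ] [ 0.5356 -0.1737  0.0835] [ 0.5409 -0.1681] 0.035121293031641763
0.0781 94 [ 0.5016 -0.1868  0.0783] [ 0.5778 -0.1316  0.0889] [ 0.5376 -0.1561  0.0843] [ 0.5399 -0.1689] 0.036524251711191974
```

View pics/s3.png

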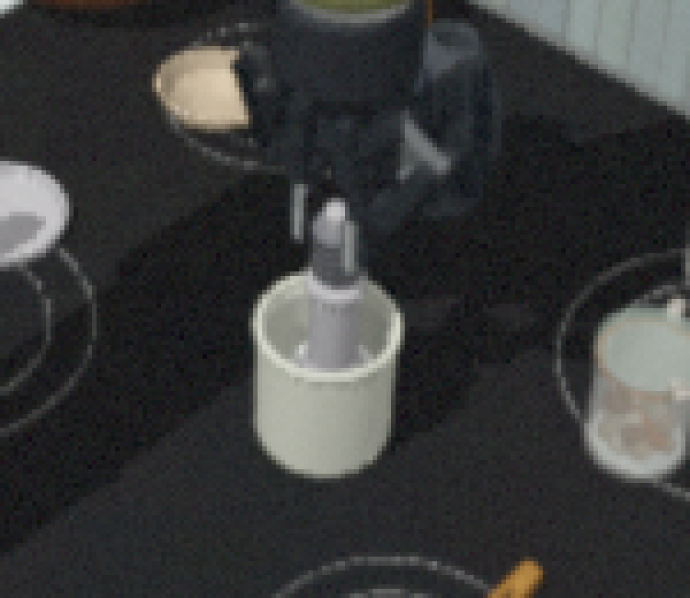

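```bash
python3 - <<'E'
from h import *
c=eyes.camera_params("scene");M=np.linalg.inv(c["world_from_camera"])
for z in (.121,.124,.127,.162,.166,.170,.174):
    q=M@[.541,-.171,z,1]; u=c["fx"]*q[0]/q[2]+c["cx"];v=c["fy"]*q[1]/q[2]+c["cy"]; print(z,round((u-250)*4.6),round((v-190)*4.6))
E
```

```text
0.121 332 278
0.124 332 274
0.127 332 270
0.162 335 222
0.166 335 216
0.17 336 211
0.174 336 205
```

The brush stands upright in the jar, with the button at about crop (335,205), i.e. z≈0.17, so it is on the bottom. Releasing and rising.

```bash
python3 -m crank '[[[8.5,0,0,0,0,0,0],[8.5,0,0,0,0,0,0],[8.5,0,0,0,0,0,0],[8.5,0,0,0,0,0,0],[8.5,0,0,0,0,0,0],[8.5,0,0,0,0,0,0],[8.5,0,0,0,0,0,0],[8.5,0,0,2,0,0,0],[8.5,0,0,3,0,0,0],[8.5,0,0,3,0,0,0],[0,0,0,1,0,0,0],[0,0,0,0,0,0,0],[0,0,0,0,0,0,0],[0,0,0,0,0,0,0],[0,0,0,0,0,0,0],[0,0,0,0,0,0,0],[0,0,0,0,0,0,0]]]' 20;python3 - <<'E'
from h import *; import cv2
p,d=eyes.camera("scene"); S=cloud("scene",d); t,dt=eyes.camera("top");T=cloud("top",dt)
cv2.imwrite("pics/s4.png",np.hstack([cv2.resize(a[:,:,::-1],(390,520),interpolation=3) for a in (p[180:300,275:365],t[150:270,310:400])]))
np.set_printoptions(precision=4,suppress=True)
for P in (S,T):
  for z0,z1 in((.092,.11),(.12,.158),(.158,.178),(.0781,.088)):
    q,_=sel(P,[.5405,-.1693],.045 if z0<.08 else .025,z0,z1)
    if len(q)>5: print(z0,len(q),q.min(0),q.max(0),q.mean(0),*circ(q[:,:2]))
E
```

```text
clock: 12.95
position: [0.5403, -0.1715, 0.2128]
ee_rot: [0.001, 1.0, 0.0, -0.0]
ft_force: [-0.3, 1.4, 0.3]
grip_width: 0.003
grasp_force: 0.0
0.092 58 [ 0.528  -0.186   0.0922] [ 0.5515 -0.1605  0.1093] [ 0.5359 -0.1769  0.1012] [ 0.543  -0.1718] 0.01262304414150753
0.12 144 [ 0.5272 -0.1876  0.1203] [ 0.5553 -0.1602  0.158 ] [ 0.5367 -0.1775  0.1387] [ 0.5429 -0.172 ] 0.012497818810163106
0.158 76 [ 0.5312 -0.1856  0.158 ] [ 0.5544 -0.1598  0.1734] [ 0.5405 -0.1737  0.1646] [ 0.5417 -0.1729] 0.008442021420292902
0.0781 204 [ 0.501  -0.2083  0.0781] [ 0.5816 -0.1266  0.088 ] [ 0.536  -0.1719  0.0834] [ 0.5411 -0.1681] 0.035215136257800525
0.12 16 [ 0.5267 -0.1816  0.1201] [ 0.5319 -0.1619  0.1571] [ 0.5293 -0.169   0.1333] [ 0.5372 -0.1728] 0.010180157119515625
0.0781 140 [ 0.5016 -0.2049  0.0783] [ 0.5778 -0.1313  0.088 ] [ 0.5379 -0.1654  0.0842] [ 0.5398 -0.1696] 0.0369801044027226
```

View pics/s4.png

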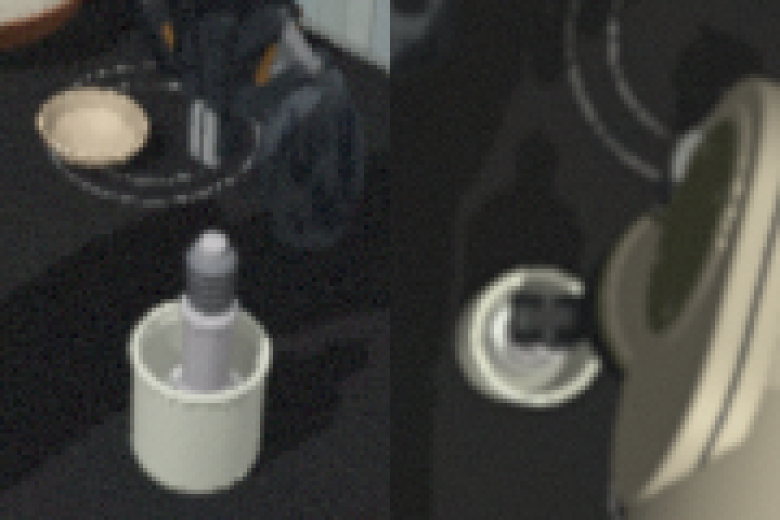

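The brush stands free and upright, with its axis under the closed fingers. Pressing in small steps.

```bash
python3 -m crank '[[[0,0.05,0,-2,0,0,0],[0,0,0,-1.4,0,0,0],[0,0,0,-0.4,0,0,0],[0,0,0,0,0,0,0]]]' 20; python3 -m crank '[[[0,0,0,-0.3,0,0,0],[0,0,0,-0.2,0,0,0],[0,0,0,0,0,0,0]]]'; python3 -m crank '[[[0,0,0,-0.2,0,0,0],[0,0,0,-0.2,0,0,0],[0,0,0,0,0,0,0]]]'
```

```text
clock: 13.55
position: [0.5408, -0.1715, 0.1749]
ee_rot: [0.001, 1.0, 0.0, -0.0]
ft_force: [-0.1, -0.1, 0.5]
grip_width: -0.002
grasp_force: 0.0
clock: 13.92
position: [0.5408, -0.1715, 0.1698]
ee_rot: [0.001, 1.0, 0.0, 0.0]
ft_force: [0.3, 0.3, -0.6]
grip_width: 0.001
grasp_force: 0.0
clock: 14.3
position: [0.5407, -0.1715, 0.1656]
ee_rot: [0.001, 1.0, 0.0, -0.0]
ft_force: [0.1, 0.3, 0.1]
grip_width: -0.002
grasp_force: 0.0
```

```bash
python3 -m crank '[[[0,0,0,-0.2,0,0,0],[0,0,0,0,0,0,0]]]'; python3 -m crank '[[[0,0,0,-0.2,0,0,0],[0,0,0,0,0,0,0]]]';python3 - <<'E'
from h import *; import cv2
p,d=eyes.camera("scene")
cv2.imwrite("pics/s5.png",cv2.resize(p[200:270,285:355,::-1],(560,560),interpolation=3))
E
```

```text
clock: 14.55
position: [0.5407, -0.1715, 0.1637]
ee_rot: [0.001, 1.0, 0.0, -0.0]
ft_force: [0.8, -0.9, -0.6]
grip_width: 0.002
grasp_force: 0.0
clock: 14.8
position: [0.5407, -0.1715, 0.1617]
ee_rot: [0.001, 1.0, 0.0, -0.0]
ft_force: [-0.0, 0.3, -0.4]
grip_width: -0.003
grasp_force: 0.0
```

View pics/s5.png

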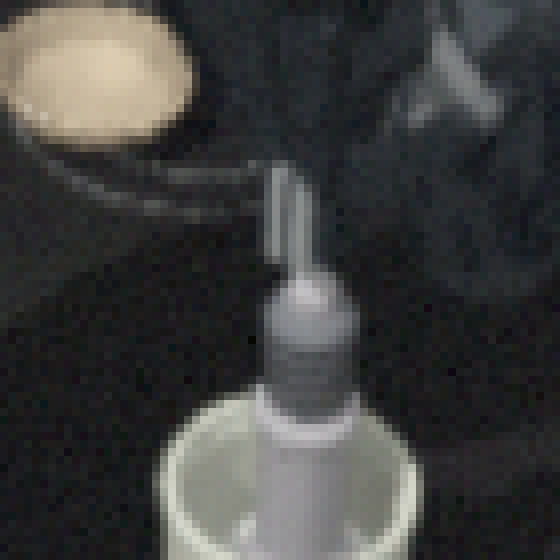

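The light pad edges end at crop (290,265), above the button at (308,290): apparently no contact yet. Checking with depth.

```bash
python3 - <<'E'
from h import *
np.set_printoptions(precision=4,suppress=True,linewidth=200)
S=cloud("scene",np.median([eyes.camera("scene")[1] for _ in range(3)],0))
for v in range(222,246,2):
    print(v,[ "%.3f,%.3f,%.3f"%tuple(S[v,u]) for u in range(316,332,3)])
E
```

```text
222 ['0.712,-0.001,-0.000', '0.530,-0.166,0.217', '0.529,-0.176,0.225', '0.529,-0.184,0.230', '0.528,-0.194,0.237', '0.530,-0.201,0.239']
224 ['0.703,-0.009,0.002', '0.530,-0.166,0.211', '0.530,-0.175,0.217', '0.534,-0.181,0.218', '0.543,-0.183,0.214', '0.529,-0.202,0.235']
226 ['0.699,-0.013,-0.001', '0.531,-0.166,0.205', '0.530,-0.176,0.212', '0.535,-0.180,0.211', '0.541,-0.184,0.210', '0.727,-0.047,0.003']
228 ['0.690,-0.021,0.002', '0.530,-0.167,0.200', '0.530,-0.176,0.206', '0.535,-0.180,0.205', '0.541,-0.185,0.204', '0.721,-0.053,0.002']
230 ['0.683,-0.027,0.002', '0.530,-0.167,0.193', '0.530,-0.176,0.199', '0.532,-0.183,0.202', '0.541,-0.185,0.198', '0.714,-0.059,0.003']
232 ['0.678,-0.032,0.001', '0.683,-0.039,0.002', '0.530,-0.176,0.193', '0.533,-0.183,0.195', '0.702,-0.057,0.001', '0.708,-0.064,0.001']
234 ['0.672,-0.037,0.000', '0.676,-0.045,0.003', '0.544,-0.166,0.171', '0.549,-0.171,0.171', '0.697,-0.062,0.000', '0.703,-0.068,-0.000']
236 ['0.666,-0.043,0.001', '0.673,-0.048,-0.001', '0.538,-0.170,0.171', '0.543,-0.176,0.171', '0.691,-0.067,-0.001', '0.695,-0.075,0.001']
238 ['0.660,-0.048,-0.000', '0.536,-0.163,0.161', '0.536,-0.173,0.168', '0.542,-0.177,0.166', '0.551,-0.179,0.161', '0.689,-0.080,0.002']
240 ['0.653,-0.054,0.001', '0.531,-0.168,0.161', '0.535,-0.174,0.162', '0.540,-0.179,0.163', '0.546,-0.183,0.161', '0.685,-0.084,-0.001']
242 ['0.646,-0.061,0.002', '0.531,-0.168,0.154', '0.532,-0.176,0.159', '0.536,-0.182,0.161', '0.544,-0.185,0.157', '0.676,-0.091,0.002']
244 ['0.641,-0.065,0.000', '0.531,-0.169,0.149', '0.532,-0.177,0.153', '0.537,-0.182,0.153', '0.546,-0.183,0.148', '0.668,-0.098,0.004']
```

```bash
python3 -m crank '[[[0,0,0,-0.5,0,0,0],[0,0,0,-0.5,0,0,0],[0,0,0,0,0,0,0]]]'; python3 - <<'E'
from h import *
np.set_printoptions(precision=4,suppress=True,linewidth=200)
S=cloud("scene",np.median([eyes.camera("scene")[1] for _ in range(3)],0))
for v in range(226,246):
    print(v,[ "%.3f,%.3f,%.3f"%tuple(S[v,u]) for u in (319,321,323,325,327)])
E
```

```text
clock: 15.38
position: [0.5404, -0.1714, 0.1512]
ee_rot: [0.001, 1.0, 0.0, -0.001]
ft_force: [-0.5, 0.2, 0.6]
grip_width: 0.005
grasp_force: 0.0
226 ['0.531,-0.165,0.204', '0.529,-0.173,0.211', '0.530,-0.179,0.213', '0.530,-0.184,0.216', '0.534,-0.187,0.216']
227 ['0.529,-0.167,0.203', '0.530,-0.173,0.206', '0.532,-0.177,0.208', '0.533,-0.182,0.210', '0.538,-0.184,0.209']
228 ['0.529,-0.167,0.200', '0.529,-0.173,0.204', '0.533,-0.177,0.204', '0.534,-0.181,0.206', '0.536,-0.186,0.208']
229 ['0.531,-0.167,0.196', '0.531,-0.172,0.199', '0.532,-0.178,0.202', '0.533,-0.183,0.205', '0.539,-0.184,0.201']
230 ['0.530,-0.167,0.194', '0.531,-0.173,0.197', '0.532,-0.177,0.198', '0.533,-0.183,0.202', '0.538,-0.185,0.200']
231 ['0.530,-0.167,0.190', '0.530,-0.173,0.194', '0.532,-0.178,0.196', '0.535,-0.182,0.197', '0.538,-0.185,0.196']
232 ['0.530,-0.168,0.188', '0.530,-0.173,0.191', '0.531,-0.179,0.194', '0.534,-0.182,0.194', '0.538,-0.185,0.194']
233 ['0.530,-0.168,0.185', '0.529,-0.174,0.189', '0.532,-0.178,0.189', '0.533,-0.183,0.192', '0.541,-0.183,0.187']
234 ['0.532,-0.166,0.179', '0.529,-
[... 645 characters left out ...]
80,0.162']
240 ['0.532,-0.167,0.160', '0.533,-0.172,0.163', '0.537,-0.175,0.162', '0.540,-0.179,0.162', '0.543,-0.182,0.162']
241 ['0.532,-0.167,0.156', '0.532,-0.173,0.161', '0.535,-0.177,0.161', '0.539,-0.180,0.160', '0.542,-0.183,0.160']
242 ['0.531,-0.168,0.154', '0.531,-0.174,0.159', '0.534,-0.178,0.160', '0.537,-0.182,0.160', '0.541,-0.184,0.159']
243 ['0.532,-0.167,0.150', '0.531,-0.175,0.156', '0.533,-0.179,0.158', '0.538,-0.181,0.155', '0.542,-0.184,0.154']
244 ['0.530,-0.169,0.149', '0.531,-0.174,0.152', '0.534,-0.179,0.153', '0.537,-0.182,0.153', '0.542,-0.184,0.151']
245 ['0.530,-0.169,0.146', '0.532,-0.174,0.148', '0.534,-0.178,0.149', '0.537,-0.182,0.150', '0.543,-0.183,0.147']
```

Depth puts the fingertips at z≈0.177 with the TCP reading 0.151, so the real tips sit about 26 mm above the TCP, and the button top is 6 mm below them. I keep going in small steps, and will regrasp lower than before.

```bash
python3 -m crank '[[[0,0,0,-0.4,0,0,0],[0,0,0,0,0,0,0]]]'; for i in 1; do python3 -m crank '[[[0,0,0,-0.2,0,0,0],[0,0,0,0,0,0,0]]]'; done; python3 -m crank '[[[0,0,0,-0.2,0,0,0],[0,0,0,0,0,0,0]]]'; python3 -m crank '[[[0,0,0,-0.2,0,0,0],[0,0,0,0,0,0,0]]]'
```

```text
clock: 15.78
position: [0.5407, -0.1715, 0.1476]
ee_rot: [0.001, 1.0, 0.0, -0.0]
ft_force: [0.5, -0.1, -0.2]
grip_width: 0.001
grasp_force: 0.0
clock: 16.02
position: [0.5409, -0.1715, 0.1459]
ee_rot: [0.001, 1.0, 0.0, 0.0]
ft_force: [0.6, 1.0, 1.8]
grip_width: -0.001
grasp_force: 0.8
clock: 16.27
position: [0.5408, -0.1715, 0.1437]
ee_rot: [0.001, 1.0, 0.0, -0.0]
ft_force: [0.3, -0.4, 0.4]
grip_width: -0.0
grasp_force: 0.6
clock: 16.52
position: [0.5407, -0.1715, 0.1416]
ee_rot: [0.001, 1.0, 0.0, -0.0]
ft_force: [-0.1, 0.3, 1.2]
grip_width: 0.0
grasp_force: 0.6
```

Contact began around 0.146. Continuing to the hard stop.

```bash
python3 -m crank '[[[0,0,0,-0.2,0,0,0],[0,0,0,0,0,0,0]]]'; python3 -m crank '[[[0,0,0,-0.1,0,0,0],[0,0,0,0,0,0,0]]]'; python3 -m crank '[[[0,0,0,-0.1,0,0,0],[0,0,0,0,0,0,0]]]'
```

```text
clock: 16.77
position: [0.5415, -0.1718, 0.1409]
ee_rot: [0.001, 1.0, -0.0, 0.001]
ft_force: [-1.1, 0.3, 10.0]
grip_width: 0.001
grasp_force: 5.1
clock: 17.02
position: [0.5421, -0.1719, 0.1407]
ee_rot: [0.001, 1.0, -0.0, 0.002]
ft_force: [-1.6, 0.0, 14.6]
grip_width: 0.002
grasp_force: 7.5
clock: 17.27
position: [0.5425, -0.172, 0.1404]
ee_rot: [0.001, 1.0, -0.0, 0.002]
ft_force: [-2.9, -0.3, 19.3]
grip_width: 0.002
grasp_force: 9.7
```

Hard stop reached after about 6 mm of travel at 19 N, so the button is in. Retreat, open, and go down lower on the grip.

```bash
python3 -m crank '[[[0,-0.1,0,2,0,0,0],[8.5,0,0,3,0,0,0],[8.5,0,0,0,0,0,0],[8.5,0,0,0,0,0,0],[8.5,0,0,0,0,0,0],[8.5,0,0,0,0,0,0],[8.5,0,0,0,0,0,0],[8.5,0,0,0,0,0,0],[8.5,0,0,0,0,0,0]]]' 20; python3 - <<'E'
from h import *; import cv2
p,d=eyes.camera("scene"); S=cloud("scene",d)
cv2.imwrite("pics/s6.png",cv2.resize(p[200:300,275:375,::-1],(600,600),interpolation=3))
for z0,z1 in((.092,.11),(.12,.155),(.157,.178),(.0781,.088)):
    q,_=sel(S,[.5405,-.1693],.045 if z0<.08 else .025,z0,z1)
    if len(q)>5: print(z0,len(q),q.max(0).round(4),*circ(q[:,:2]))
E
```

```text
clock: 18.4
position: [0.5398, -0.1715, 0.1878]
ee_rot: [0.001, 1.0, 0.0, 0.0]
ft_force: [-0.0, 0.2, 0.1]
grip_width: 0.993
grasp_force: 0.0
0.092 60 [ 0.551  -0.1609  0.1098] [ 0.54279232 -0.17138533] 0.012846196217587823
0.12 139 [ 0.5558 -0.1563  0.1549] [ 0.54295601 -0.17203771] 0.012768254156968358
0.157 76 [ 0.5571 -0.1587  0.1666] [ 0.54215305 -0.17234841] 0.00943848262202599
0.0781 200 [ 0.5812 -0.1286  0.0877] [ 0.54096421 -0.16792454] 0.034949751268119236
```

View pics/s6.png

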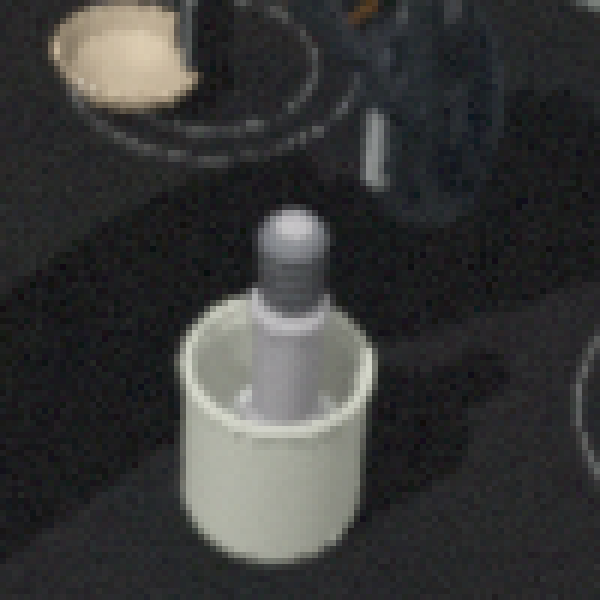

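The button is in: top now at 0.166, was 0.172. The brush is upright at crop (292,260). Descending and gripping.

```bash
python3 -m crank '[[[8.5,0.1,-0.05,-2,0,0,0],[8.5,0,0,-3,0,0,0],[8.5,0,0,-2,0,0,0],[8.5,0,0,-1.4,0,0,0],[8.5,0,0,0,0,0,0]]]' 20; python3 -m crank '[[[1,0,0,0,0,0,0],[1,0,0,0,0,0,0],[1,0,0,0,0,0,0],[1,0,0,0,0,0,0],[1,0,0,0,0,0,0],[1,0,0,0,0,0,0],[1,0,0,0,0,0,0],[1,0,0,0,0,0,0]]]' 50
```

```text
clock: 19.08
position: [0.5404, -0.1719, 0.1032]
ee_rot: [0.001, 1.0, 0.0, -0.001]
ft_force: [-0.4, 0.6, 0.5]
grip_width: 0.996
grasp_force: 0.0
clock: 20.08
position: [0.5413, -0.1719, 0.1044]
ee_rot: [0.001, 1.0, 0.0, 0.001]
ft_force: [0.0, 1.2, 5.5]
grip_width: 0.313
grasp_force: 49.1
```

```bash
python3 -m crank '[[[1,0,0,0.5,0,0,0],[1,0,0,1,0,0,0],[1,0,0,1,0,0,0],[1,0,0,0.7,0,0,0],[1,0,0,0,0,0,0],[1,0,0,0,0,0,0]]]' 50;python3 -m crank '[[[1,0,0,0.5,0,0,0],[1,0,0,1,0,0,0],[1,0,0,0.7,0,0,0],[1,0,0,0.5,0,0,0],[1,0,0,0.3,0,0,0],[1,0,0,0,0,0,0],[1,0,0,0,0,0,0]]]' 50
```

```text
clock: 20.82
position: [0.5407, -0.172, 0.1357]
ee_rot: [0.001, 1.0, 0.0, -0.0]
ft_force: [-0.2, 0.1, -0.5]
grip_width: 0.313
grasp_force: 49.3
clock: 21.7
position: [0.5405, -0.1719, 0.1655]
ee_rot: [0.001, 1.0, 0.0, -0.0]
ft_force: [0.2, 0.1, -4.1]
grip_width: 0.309
grasp_force: 49.5
```

```bash
python3 - <<'E'
from h import *; import cv2
p,d=eyes.camera("scene"); S=cloud("scene",d)
cv2.imwrite("pics/s7.png",cv2.resize(p[170:300,260:390,::-1],(600,600),interpolation=3))
for z in np.arange(.09,.26,.008):
    q,_=sel(S,[.541,-.172],.02,z,z+.008)
    if len(q)>5: print(z.round(3),len(q),circ(q[:,:2])[1].round(4))
E
```

```text
0.09 28 0.0131
0.098 29 0.0128
0.106 20 0.0123
0.114 38 0.0128
0.122 48 0.0125
0.13 23 0.0089
0.138 16 0.0072
0.146 28 0.008
0.154 16 0.0051
0.162 15 0.0055
0.17 12 0.0047
0.186 20 0.0181
0.194 29 0.0128
0.202 23 0.01
0.21 36 0.011
0.218 60 0.0098
0.226 22 0.0128
0.234 25 0.0181
0.242 13 0.0181
0.25 9 0.0162
0.258 11 0.018
```

View pics/s7.png

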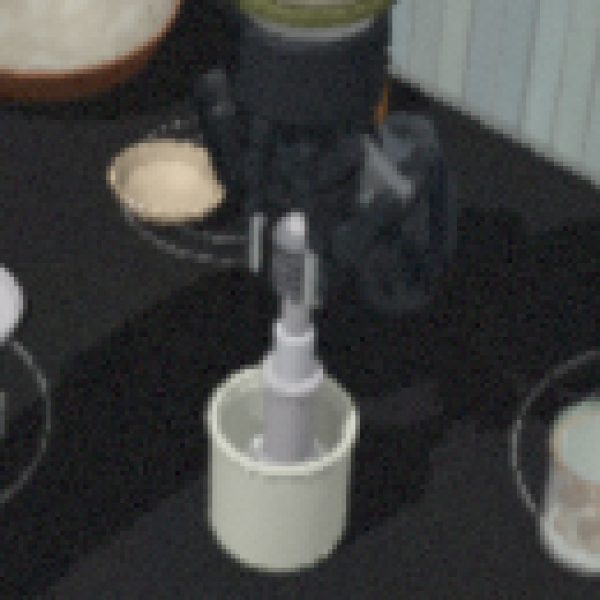

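Both stages are visible: middle tube at crop (297,350), rod at (297,315). The force shows the full weight hanging. Lifting out.

```bash
python3 -m crank '[[[1,0,0,0.5,0,0,0],[1,0,0,1,0,0,0],[1,0,0,1.5,0,0,0],[1,0,0,1.5,0,0,0],[1,0,0,1.5,0,0,0],[1,0,0,1.5,0,0,0],[1,0,0,1.5,0,0,0],[1,0,0,1.3,0,0,0],[1,0,0,0.8,0,0,0],[1,0,0,0.4,0,0,0],[1,0,0,0,0,0,0],[1,0,0,0,0,0,0],[1,0,0,0,0,0,0],[1,0,0,0,0,0,0],[1,0,0,0,0,0,0],[1,0,0,0,0,0,0]]]' 50; python3 - <<'E'
from h import *; import cv2
p,d=eyes.camera("scene"); S=cloud("scene",d)
cv2.imwrite("pics/s8.png",cv2.resize(p[150:310,250:410,::-1],(600,600),interpolation=3))
for z in np.arange(.078,.32,.008):
    q,_=sel(S,[.541,-.172],.045,z,z+.008)
    if len(q)>5: print(z.round(3),len(q),q[:,2].min().round(4),circ(q[:,:2])[0].round(4),circ(q[:,:2])[1].round(4))
E
```

```text
clock: 23.75
position: [0.5408, -0.172, 0.2808]
ee_rot: [0.001, 1.0, 0.0, -0.0]
ft_force: [-0.1, 0.0, -3.9]
grip_width: 0.311
grasp_force: 49.4
0.078 147 0.078 [ 0.5407 -0.1689] 0.0371
0.086 27 0.086 [ 0.5404 -0.1689] 0.038
0.118 10 0.1219 [ 0.544 -0.172] 0.0205
0.126 37 0.1261 [ 0.5438 -0.17  ] 0.0237
0.134 44 0.134 [ 0.5444 -0.1706] 0.0242
0.142 48 0.1423 [ 0.5431 -0.1716] 0.0228
0.15 43 0.1504 [ 0.5431 -0.1711] 0.0229
0.158 96 0.158 [ 0.5433 -0.1714] 0.0223
0.166 82 0.166 [ 0.5434 -0.171 ] 0.0186
0.174 44 0.1744 [ 0.5419 -0.1713] 0.0134
0.182 27 0.1822 [ 0.5436 -0.1714] 0.0129
0.19 29 0.1902 [ 0.5421 -0.173 ] 0.0117
0.198 33 0.198 [ 0.5436 -0.1716] 0.0131
0.206 30 0.2067 [ 0.5424 -0.1722] 0.0121
0.214 29 0.2141 [ 0.5431 -0.172 ] 0.0125
0.222 26 0.2222 [ 0.5438 -0.1715] 0.0134
0.23 56 0.23 [ 0.5423 -0.172 ] 0.0137
0.238 45 0.238 [ 0.5429 -0.173 ] 0.0112
0.246 25 0.246 [ 0.5425 -0.1716] 0.0088
0.254 25 0.2551 [ 0.5425 -0.1722] 0.0089
0.262 34 0.2624 [ 0.5427 -0.1729] 0.008
0.27 22 0.2701 [ 0.5421 -0.1718] 0.0066
0.278 17 0.2786 [ 0.5447 -0.1716] 0.007
0.286 15 0.2864 [ 0.5419 -0.174 ] 0.0045
0.302 28 0.3026 [ 0.5431 -0.173 ] 0.0152
0.31 70 0.31 [ 0.5515 -0.1733] 0.0251
0.318 64 0.318 [ 0.5536 -0.1735] 0.0267
```

View pics/s8.png

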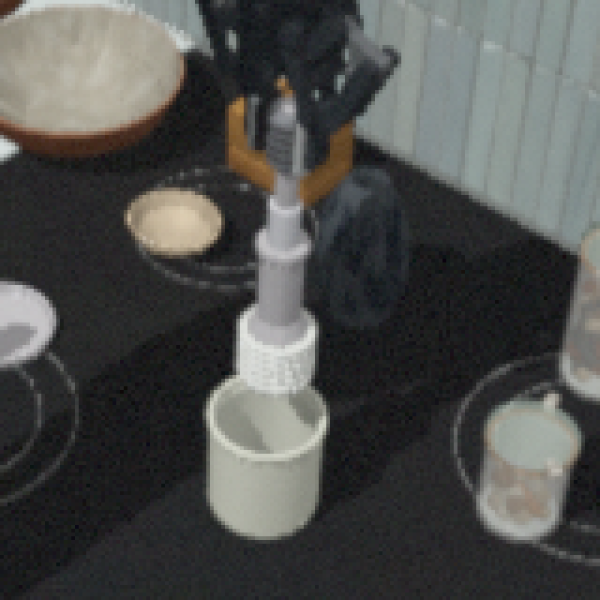

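The head's underside is about 36 mm above the rim and centred within about 3 mm. The brush is upright and fully extended, and the jar is in place. Handing in.

```bash
python3 -c "
from workcell import job
print(job.hand_in())"
```

```text
the job is handed in; nothing more can be done
None
```

The job is handed in without a verdict shown: both scrub strokes are done, the button is in, and the fully extended brush is held upright about 36 mm above the mouth of the jar, which has not visibly moved.

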